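Rebuild the spacer stack on the carousel drive spindle

ROBOT

A 6-joint arm with a two-finger parallel gripper is mounted at the origin on the work surface. World frame = base frame: x ahead of the robot, y to its left, z up, the work surface at z = 0. Lengths are in m, angles in rad, forces in N, time in s.
With the tool pointing down it reaches from about 0.15 to 0.775 m from the base axis. Payload 6.1 kg.
Tool frame: the origin (TCP) lies at the very end of the fingers, on their centre line; the grasp point (between the pads) lies 19 mm behind it; y points along the fingers, x is the direction in which the jaws open and shut, and the axes are right-handed (so a half turn about y gives the same grasp; the last joint's range is limited). The gripper opens to 85 mm and grips with 20 to 120 N. Pads are 22 mm wide; open, the fingers measure 114 mm over their backs; the gripper's body (76 mm by 85 mm) begins 54 mm behind the grasp point. The pads swing forward as they close: fully open they stand 13 mm farther back than shut.
Start: joints at [1.126, 0.126, -0.04, 1.405, 0, 1.571], TCP at [0.226, 0.474, 0.199] pointing down, gripper open.
Joint ranges: [-2.72, 2.72], [-0.95, 1.95], [-1.27, 1.35], [-1.78, 2.02], [-1.46, 1.47], [-3.14, 3.14]. Speed limits (rad/s): [2.39, 2.39, 3.01, 3.14, 3.14, 3.14].

INTERFACE

Orientations are given as a unit quaternion [w, x, y, z].
In Python, from station import sensors, viewer, hand_in, find_in, silhouettes, pinpoint gives the robot as it stands. The module is installed in compiled form; this text tells all that it offers.
- The arm moves only by the shell command python3 -m pendant 'ROWS' [OPENING] [FORCE]. ROWS is JSON, a list that holds one entry, the list of rows, each a list of 6 numbers: the shift along the world's x, y, z normalised to -1 to 1, where 1 is 0.2 m, then the turn, a rotation vector about the world's x, y, z normalised to -1 to 1, where 1 is 360 degrees. In form: [[[x, y, z, wx, wy, wz], ...]]. A call has 1 to 8 rows; each row is the pose to reach, as a shift and turn from the pose commanded when the call began, turning the shorter way round; what a row does not reach only later rows make up. A row lasts 1/10 s, in which the tool goes at most 50 mm and 8.59 degrees, less where a joint would pass 70% of its speed; a pose out of reach is approached as far as the arm can. A call with a number of a shift or a turn outside -1 to 1 is refused whole. A call with a gripper value outside its range is refused whole. OPENING is the gripper's target within -1 to 1 (fully open at 1, half-way at 0, shut at -1), set as the call begins (- or left out, the last holds). The fingers move at their own pace and stop on an object; FORCE is the grip in N (left out, the last holds). Time passes only in rows, so rows that repeat a pose let the fingers close. It gives the time, the measured TCP pose, the force and the opening at its end, in the units of the state.
- sensors.sense(): the state, without advancing time (a new reading comes with each control period).
- viewer.grab_frame(name): name is "scene" or "top"; returns the picture (384x512x3 uint8, blue, green, red); there is no depth.
- viewer.calibration(name): a dict with "mtx" (3x3 intrinsics, pixels), "origin" and "orientation" of the camera in the world. Camera axes: x right, y up, looking along -z (the intrinsics and any distortion apply to the point x, -y, -z); pixel columns grow to the right and rows downward; lengths in m; the calibration is good to about 2 mm. A picture is of the moment at which its call begins. calibration takes no time and is no camera call.
- hand_in(): hands the job in, once; it reports no verdict.
Trained networks look in the newest picture that a camera, given by its name, has taken for a name from the list of things; names that differ only in an ending like _2 or _b are one class to them, and where a whole thing is asked for, a point or a joint stands for the part that bears it (a point fixed in the world has none). Each returns a list of dicts, best first, with "p" (0 to 1); they miss things now and then, are a little off and sometimes report something else, mostly with a low value. They report only what shows in the picture. A call takes as long as a camera call. They do not tell look-alikes from the thing itself.
- find_in(camera, name): "centre" ([column, row] in pixels, amid what is visible of it).
- silhouettes(camera, name): "region" (384x512 bool, what is visible of it) and "centre" ([column, row] in pixels, amid what is visible of it).
- pinpoint(camera, name): "centre" ([column, row] in pixels: a listed point, or the origin of a listed thing).
The state is a dict: "time_s": time; "joint_positions": joint angles; "qd": joint speeds; "tau": joint torques, N m; "tool_pos": TCP position; "ee_rot": TCP orientation; "wrist_force": force on the tool from outside, world axes, zero at the start; "torque": the same for the moment, N m; "width": finger opening in m.
Only numpy, scipy, OpenCV 4.12 (cv2) and the standard library are available. Lean on these libraries where they do the work, as an engineer would, in place of code of your own. Each camera call takes 0.05 s, during which the arm holds its last target. There are 200 camera calls.

TASK

The analyser's carousel drive is on the bench for service. Thread the three loose aluminium spacers onto its upright spindle one after the other, the widest first, then the medium, then the narrowest on top, each lowered gently in the grip (not dropped) until it lies flat on what is below it, and let go. The spindle sits on an eccentric adjuster, off the middle of its seat, so feel for it and never press or push on the drive with more than 25 N; leave the bottle, the screwdriver and the tube rack where they are.

Things in the scene. Friction and masses are not known exactly. Their poses are not given: they have to be found in the camera images.
- wide_centre (a point): Centre (half-way up) of the wide spacer: a plain aluminium ring lying flat on the bench, outer diameter 56 mm, bore 16 mm, height 12 mm, about 70 g. z is the ring's axis. The three spacers differ only in outer diameter (and weight).
- medium_centre (a point): Centre (half-way up) of the medium spacer: aluminium ring lying flat, outer diameter 44 mm, bore 16 mm, height 12 mm, about 42 g. z is the ring's axis.
- narrow_centre (a point): Centre (half-way up) of the narrow spacer: aluminium ring lying flat, outer diameter 32 mm, bore 16 mm, height 12 mm, about 20 g. z is the ring's axis.
- drive: Carousel drive unit, fixed: grey housing 130 x 130 x 24 mm, black plug on its +x side, on top a round aluminium seat (diameter 72 mm, its flat top 35 mm above the bench). Origin on the bench under the seat's centre, z up. A vertical steel spindle, diameter 14 mm, rises from the seat; its blunt flat top (1.2 mm bevel) is 46 mm above the seat, 81 mm above the bench.
- seat (a point): Centre of the seat's flat top, 35 mm above the bench, where the wide spacer must lie. NOT the spindle's axis: the spindle stands on an eccentric adjuster (dark disc, diameter 31 mm, set in the seat), 6 mm from this point in a direction that is not reported. The adjuster is stiff and stays as it is unless the spindle is pushed round with more than about 25 N.
- bottle: Bystander: amber reagent bottle, diameter 52 mm, height 85 mm, standing on the bench. Origin at the centre of its underside.
- screwdriver: Bystander: screwdriver lying on the bench, about 170 mm long. Origin under its middle, handle to its -x.
- rack: Bystander: grey rack of capped sample tubes, 60 x 150 mm, 82 mm high. Origin at the centre of its underside.
Not all that is in view belongs to the job. Leave any red look-alike of the part that bears narrow_centre alone.

How it is judged:
On the way, in this order (a step that is already met when the one before it is completed fails the run):
1. The wide spacer is threaded on the spindle and lies flat on the seat, let go (z of wide_centre in the frame of drive between 0.038 and 0.044 m and horizontal distance between wide_centre and seat below 0.009 m and angle between wide_centre's own z axis and vertical below 0.08 rad and contact force between wide and the fingers below 0.05 N), for 0.2 s.
2. The medium spacer lies flat on the wide one, let go (all of step 1 and z of medium_centre in the frame of drive between 0.05 and 0.056 m and horizontal distance between medium_centre and seat below 0.009 m and angle between medium_centre's own z axis and vertical below 0.08 rad and contact force between medium and the fingers below 0.05 N), for 0.2 s.
3. The narrow spacer lies flat on the medium one, let go (all of step 2 and z of narrow_centre in the frame of drive between 0.062 and 0.068 m and horizontal distance between narrow_centre and seat below 0.009 m and angle between narrow_centre's own z axis and vertical below 0.08 rad and contact force between narrow and the fingers below 0.05 N), for 0.2 s.
At the end, for the whole second after the job is handed in: All three spacers are around the spindle, at rest and let go: wide on the seat, medium on it, narrow on top, each centre within 3 mm of its stacked height (6, 18, 30 mm above the seat) and within 9 mm sideways of the seat's centre, tilted less than 0.08 rad (all of step 3 and linear speed of each of wide, medium, narrow below 0.02 m/s); the robot touches nothing.
It fails at once if the drive unit or its spindle is loaded with more than 25 N (contact force between drive and anything else above 25 N).
It fails at once if a spacer is let fall down the spindle (faster than 0.4 m/s while around it) ((horizontal distance between wide_centre and seat below 0.009 m and z of wide_centre in the frame of drive below 0.088 m and linear speed of wide above 0.4 m/s) or (horizontal distance between medium_centre and seat below 0.009 m and z of medium_centre in the frame of drive below 0.088 m and linear speed of medium above 0.4 m/s) or (horizontal distance between narrow_centre and seat below 0.009 m and z of narrow_centre in the frame of drive below 0.088 m and linear speed of narrow above 0.4 m/s)).
It fails at once if the bottle is moved by more than 20 mm (distance of bottle from where it was at the start of the episode above 0.02 m).
It fails at once if the screwdriver is moved by more than 20 mm (distance of screwdriver from where it was at the start of the episode above 0.02 m).
It fails at once if the tube rack is moved by more than 20 mm (distance of rack from where it was at the start of the episode above 0.02 m).
It also fails if it takes over 72 s, if anything falls off the work surface, if the arm or the gripper's body presses on something with over 40 N, if the wrist force passes 120 N, or if a joint passes its speed limit or range.

## Working session

There is one attempt and no reset: what is moved stays moved. The work goes in short steps, Python scripts to look and compute and a shell command to move; the robot and the scene stay as the last step left them, time stands still between calls to the robot, and variables do not carry over. Pictures are saved under pics/ and viewed, about 8 in all and at most 12, crops included, and the job is handed in when it is done.

```bash
mkdir -p pics
cat > h.py <<'E'
import numpy as np, cv2
from scipy.spatial.transform import Rotation as R
from station import sensors, viewer, hand_in, find_in, silhouettes, pinpoint
def ray(cam,uv):
    c=viewer.calibration(cam); q=c["orientation"]
    Rm=R.from_quat([q[1],q[2],q[3],q[0]]).as_matrix()
    d=np.linalg.inv(c["mtx"])@np.array([uv[0],uv[1],1.])
    return np.array(c["origin"]), Rm@np.array([d[0],-d[1],-d[2]])
def at(cam,uv,z):
    o,d=ray(cam,uv); return o+d*(z-o[2])/d[2]
def px(cam,p):
    c=viewer.calibration(cam); q=c["orientation"]
    Rm=R.from_quat([q[1],q[2],q[3],q[0]]).as_matrix()
    v=Rm.T@(np.array(p)-c["origin"]); v=np.array([v[0],-v[1],-v[2]]); u=c["mtx"]@v
    return u[:2]/u[2]
E
python3 - <<'E'
from h import *
for c in("scene","top"):
    im=viewer.grab_frame(c); cv2.imwrite(f"pics/{c}0.png",im)
    k=viewer.calibration(c); print(c,k["origin"],k["orientation"],k["mtx"].tolist() if hasattr(k["mtx"],'tolist') else k["mtx"],k.keys())
    for n,z in(("wide_centre",.006),("medium_centre",.006),("narrow_centre",.006),("seat",.035),("drive",0),("bottle",0),("screwdriver",0),("rack",0)):
        for r in pinpoint(c,n)[:4]: print(n,round(r["p"],2),np.round(r["centre"],1),np.round(at(c,r["centre"],z),4))
print(sensors.sense())
E
```

```text
scene [ 1.50127726 -0.3130075   0.75403892] [0.7448592  0.38296153 0.24658296 0.48756752] [[488.2307481282608, 0.0, 259.9933400287057], [0.0, 488.2307481282608, 193.6622472148658], [0.0, 0.0, 1.0]] dict_keys(['mtx', 'origin', 'orientation'])
wide_centre 0.57 [201.9 190.4] [ 0.4801 -0.026   0.006 ]
medium_centre 0.78 [131.5 214.4] [ 0.5089 -0.2174  0.006 ]
narrow_centre 0.7 [202.5 232.1] [ 0.6424 -0.078   0.006 ]
narrow_centre 0.59 [214.7 210.1] [ 0.5737 -0.0233  0.006 ]
narrow_centre 0.46 [177.8 216.5] [ 0.5621 -0.115   0.006 ]
seat 0.86 [271.5 181. ] [0.551 0.143 0.035]
drive 0.96 [269.9 186.7] [0.5278 0.1498 0.    ]
bottle 0.69 [135.1 268.8] [ 0.6946 -0.249   0.    ]
screwdriver 0.86 [266.2 246.3] [0.7413 0.0422 0.    ]
rack 0.77 [379.3 192.6] [0.6673 0.4052 0.    ]
top [0.38850531 0.0667764  1.04405133] [ 0.71117661  0.07649793 -0.07329884 -0.6949843 ] [[369.0935924041633, 0.0, 254.82210759380933], [0.0, 369.0935924041633, 185.56721147624293], [0.0, 0.0, 1.0]] dict_keys(['mtx', 'origin', 'orientation'])
wide_centre 0.78 [288.2 237.1] [ 0.4671 -0.0225  0.006 ]
medium_centre 0.75 [3
[... 540 characters left out ...]
[0.6736 0.4041 0.    ]
{'time_s': 0.9, 'joint_positions': array([ 1.12601530e+00,  1.25802920e-01, -3.96340912e-02,  1.40538443e+00,
        2.08809690e-05,  1.57079658e+00]), 'qd': array([-1.98391376e-04, -6.42313184e-05,  5.11224472e-04, -1.95705695e-03,
       -4.15474599e-04,  6.91976672e-04]), 'tau': array([ 2.39185683e-03, -4.35693848e+01,  3.53089035e+01,  8.50050437e-04,
        1.68747943e-04,  3.01535287e-06]), 'tool_pos': array([0.22586987, 0.47390083, 0.19947737]), 'ee_rot': array([ 0.59796899, -0.59796598, -0.37739402,  0.37741692]), 'wrist_force': array([-0.35135067, -0.25690225, -0.99871841]), 'torque': array([0.02062648, 0.02215028, 0.02322393]), 'width': 0.08523851003712855}
```

Run:
```python
import cv2
a=cv2.imread("pics/top0.png")[110:290,100:400]; cv2.imwrite("pics/top0z.png",cv2.resize(a,(800,480),interpolation=cv2.INTER_CUBIC))
a=cv2.imread("pics/scene0.png")[100:300,90:400]; cv2.imwrite("pics/scene0z.png",cv2.resize(a,(800,516),interpolation=cv2.INTER_CUBIC))
```

```text
(no output)
```

View pics/top0z.png

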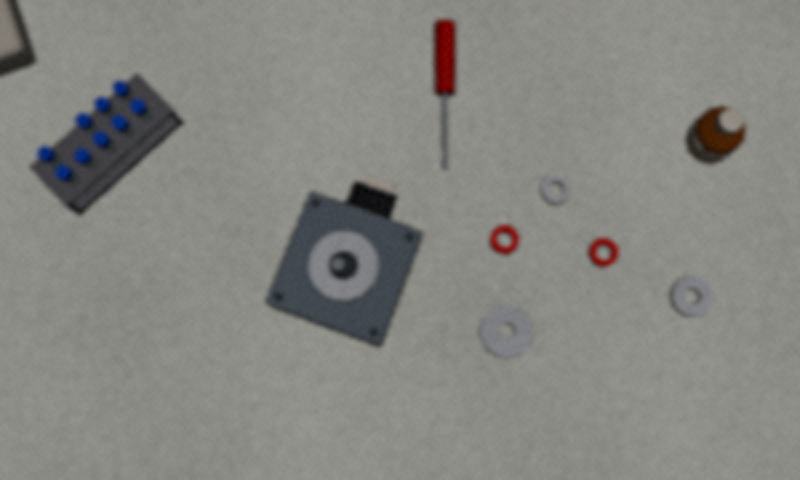

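View pics/scene0z.png

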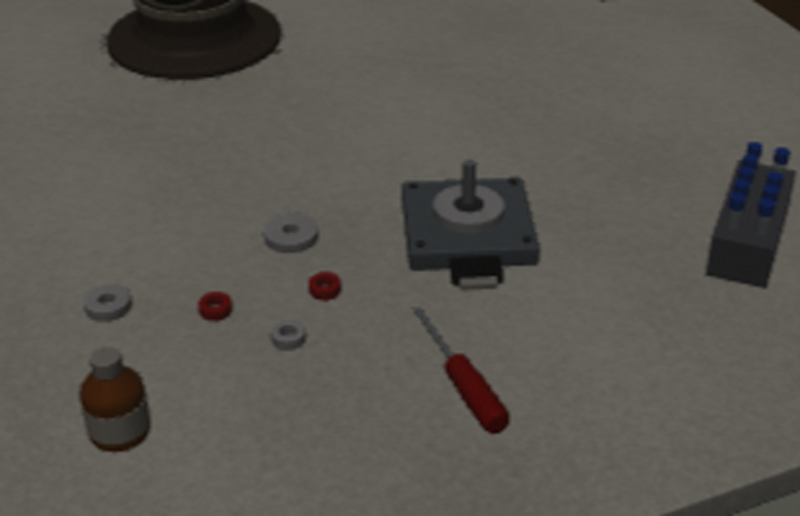

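```bash
cat >> h.py <<'E'
def hull(cam,x,y,r,z0,z1,S=8):
    t=np.linspace(0,2*np.pi,60); P=[px(cam,[x+r*np.cos(a),y+r*np.sin(a),z]) for a in t for z in(z0,z1)]
    h=cv2.convexHull(np.float32(P))[:,0]; m=cv2.moments(h); return np.array([m["m10"],m["m01"]])/m["m00"], m["m00"]
def ringfit(cam,mask,r,z0=0,z1=.012,zc=.006):
    n=mask.astype(np.uint8); cs,_=cv2.findContours(n,cv2.RETR_EXTERNAL,cv2.CHAIN_APPROX_NONE)
    f=np.zeros_like(n); cv2.drawContours(f,[max(cs,key=cv2.contourArea)],-1,1,-1)
    ys,xs=np.nonzero(f); c=np.array([xs.mean(),ys.mean()])
    q=c.copy()
    for _ in range(6):
        p=at(cam,q,zc); hc,A=hull(cam,p[0],p[1],r,z0,z1); q+=c-hc
    return p[:2],c,f.sum(),A
def seg(im,c,w,lo):
    g=cv2.cvtColor(im,cv2.COLOR_BGR2GRAY); m=np.zeros(g.shape,bool)
    x,y=int(c[0]),int(c[1]); m[y-w:y+w+1,x-w:x+w+1]=g[y-w:y+w+1,x-w:x+w+1]>lo; return m
E
python3 - <<'E'
from h import *
C={"wide_centre":.028,"medium_centre":.022,"narrow_centre":.016}
for c in("scene","top"):
    im=cv2.imread(f"pics/{c}0.png"); hsv=cv2.cvtColor(im,cv2.COLOR_BGR2HSV)
    viewer.grab_frame(c)
    for n,r in C.items():
        for s in silhouettes(c,n)[:5]:
            reg=s["region"]; sat=hsv[...,1][reg].mean()
            p,ce,a,A=ringfit(c,reg,r); print(c,n,round(s["p"],2),"sat",round(sat),p.round(4),ce.round(1),a,round(A))
    ctr=px(c,[.54,.15,.06]); x,y=ctr.astype(int); w=(24,22)
    a=im[y-22:y+22,x-24:x+24]; cv2.imwrite(f"pics/d_{c}.png",cv2.resize(a,None,fx=11,fy=11,interpolation=cv2.INTER_CUBIC)); print(c,"crop origin",x-24,y-22)
a=cv2.imread("pics/d_scene.png");b=cv2.imread("pics/d_top.png"); o=cv2.resize(np.hstack([a,b]),(800,367)); cv2.imwrite("pics/d.png",o)
E
```

```text
scene wide_centre 0.57 sat 6 [ 0.4779 -0.024 ] [202.3 189.9] 170 283
scene medium_centre 0.64 sat 9 [ 0.5182 -0.22  ] [131.2 216.9] 232 230
scene narrow_centre 0.68 sat 177 [ 0.5629 -0.1288] [172.4 218.1] 118 136
scene narrow_centre 0.55 sat 9 [ 0.6313 -0.0784] [200.9 229.4] 133 145
scene crop origin 248 148
top wide_centre 0.58 sat 9 [ 0.4767 -0.0249] [289.1 233.7] 314 327
top medium_centre 0.48 sat 9 [ 0.5168 -0.2195] [358.3 221. ] 192 211
top narrow_centre 0.45 sat 152 [ 0.5751 -0.0216] [288.1 199. ] 97 106
top crop origin 202 184
```

View pics/d.png

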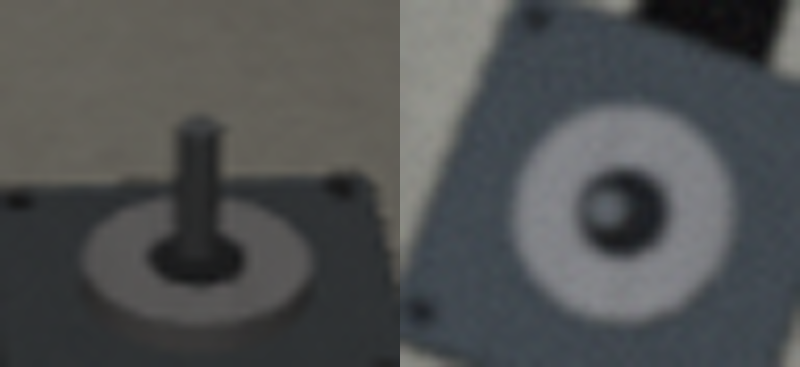

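Run:
```python
from h import *
S=at("scene",[271.9,162.4],.081);T=at("top",[226.3,208.9],.081); print("tip",S,T)
print("base scene",at("scene",[248+198/8.333-.44,148+256/8.333-.44],.035))
print("seat scene",at("scene",[248+198/8.333-.44,148+260/8.333-.44],.035),"top",at("top",[202+224/8.333-.44,184+213/8.333-.44],.035))
# colour based refinements
for c in("scene","top"):
    im=cv2.imread(f"pics/{c}0.png")
    g=cv2.GaussianBlur(cv2.cvtColor(im,cv2.COLOR_BGR2GRAY),(0,0),.7)
    x,y=px(c,S).astype(int); print(c,x-6,y-5); print(g[y-5:y+10,x-6:x+8])
    for n,r,p in(("w",.028,(.477,-.0245)),("m",.022,(.517,-.2197)),("n",.016,(.632,-.077))):
        q=px(c,[*p,.006]).astype(int); w=22 if n=="w" else 17 if n=="m" else 13
        pt=im[q[1]-w:q[1]+w+1,q[0]-w:q[0]+w+1].astype(float)
        ch=pt[...,0]-pt[...,2]; ch=cv2.GaussianBlur(ch,(0,0),1); bg=np.median(np.r_[ch[0],ch[-1],ch[:,0],ch[:,-1]])
        m=np.zeros(im.shape[:2],np.uint8); th=(bg+np.percentile(ch,97))/2
        m[q[1]-w:q[1]+w+1,q[0]-w:q[0]+w+1]=ch>th
        p,ce,a,A=ringfit(c,m,r); print(c,n,p.round(4),ce.round(1),a,round(A),round(bg),round(th))
```

```text
tip [0.53481802 0.150644   0.081     ] [0.53140984 0.14723561 0.081     ]
base scene [0.53932582 0.1479042  0.035     ]
seat scene [0.54137327 0.14695636 0.035     ] top [0.53775613 0.14514751 0.035     ]
scene 265 157
[[97 97 97 97 96 96 96 96 97 96 96 96 95 94]
 [96 97 96 96 95 95 95 96 96 96 96 96 95 96]
 [97 97 97 96 96 95 95 95 95 95 95 95 95 95]
 [96 96 96 96 96 95 94 94 94 95 95 95 95 95]
 [96 96 96 95 93 90 87 86 90 93 96 97 96 96]
 [97 97 96 93 86 78 73 73 78 87 94 97 97 96]
 [97 97 96 88 74 65 62 62 64 75 89 96 96 96]
 [97 97 95 85 65 53 52 51 53 70 89 95 96 95]
 [97 97 95 84 62 47 45 44 48 69 89 95 96 96]
 [96 97 95 84 62 46 43 43 47 69 90 95 95 95]
 [96 97 94 83 61 46 43 42 47 70 90 95 95 95]
 [92 93 91 79 59 45 43 42 46 67 86 90 89 89]
 [75 77 76 66 51 43 43 42 43 57 69 70 70 70]
 [57 59 59 53 44 42 42 41 40 47 55 56 55 54]
 [56 59 61 55 45 42 42 41 40 49 58 58 55 53]]
scene w [ 0.4785 -0.0242] [202.3 190. ] 261 283 -10 -6
scene m [ 0.5193 -0.2197] [131.4 217.1] 208 231 -10 -6
scene n [ 0.6322 -0.0774] [201.4 229.5] 131 145 -10 -6
top 219 202
[[122 130 132 132 131 130 12
[... 727 characters left out ...]
84  99 112]
 [129 130 130 131 132 129 124 117 110 107 107 113 121 126]
 [125 130 131 132 133 133 132 130 127 125 124 126 129 131]]Traceback (most recent call last):
  File "<stdin>", line 16, in <module>
  File "h.py", line 25, in ringfit
    p=at(cam,q,zc); hc,A=hull(cam,p[0],p[1],r,z0,z1); q+=c-hc
                         ~~~~^^^^^^^^^^^^^^^^^^^^^^^
  File "h.py", line 17, in hull
    t=np.linspace(0,2*np.pi,60); P=[px(cam,[x+r*np.cos(a),y+r*np.sin(a),z]) for a in t for z in(z0,z1)]
                                    ~~^^^^^^^^^^^^^^^^^^^^^^^^^^^^^^^^^^^^^
  File "h.py", line 12, in px
    c=viewer.calibration(cam); q=c["orientation"]
ValueError: time passes only in moves, steps and waits
```

```bash
python3 -m pendant '[[[0.2,-0.5,0,0,0,-0.03],[0.4,-1,0,0,0,-0.06],[0.4,-1,0,0,0,-0.06],[0.4,-1,0,0,0,-0.06],[0.4,-1,0,0,0,-0.06]]]' 1 30
python3 -m pendant '[[[0.2,-0.5,0,0,0,-0.03],[0.4,-1,0,0,0,-0.06],[0.4,-1,0,0,0,-0.06],[0.4,-1,0,0,0,-0.06],[0.4,-1,0,0,0,-0.06]]]'
python3 -m pendant '[[[0.455,-0.492,-0.4,0,0,-0.059],[0.455,-0.492,-0.4,0,0,-0.059],[0.455,-0.492,-0.4,0,0,-0.059],[0.455,-0.492,-0.4,0,0,-0.059],[0.455,-0.492,-0.4,0,0,-0.059]]]'
cat > tmp.py <<'E'
_c={}
def _cal(n):
    if n not in _c: _c[n]=viewer.calibration(n)
    return _c[n]
E
sed -i 's/viewer.calibration(cam)/_cal(cam)/' h.py; cat tmp.py >> h.py
python3 - <<'E'
from h import *
print("tip",at("scene",[271.35,162.8],.081),at("top",[226.15,208.45],.081))
for c in("scene","top"):
    im=cv2.imread(f"pics/{c}0.png")
    for n,r,p in(("w",.028,(.477,-.0245)),("m",.022,(.517,-.2197)),("n",.016,(.632,-.077))):
        q=px(c,[*p,.006]).astype(int); w=22 if n=="w" else 17 if n=="m" else 13
        pt=im[q[1]-w:q[1]+w+1,q[0]-w:q[0]+w+1].astype(float)
        ch=pt[...,0]-pt[...,2]; ch=cv2.GaussianBlur(ch,(0,0),1); bg=np.median(np.r_[ch[0],ch[-1],ch[:,0],ch[:,-1]])
        m=np.zeros(im.shape[:2],np.uint8); th=(bg+np.percentile(ch,97))/2
        m[q[1]-w:q[1]+w+1,q[0]-w:q[0]+w+1]=ch>th
        p,ce,a,A=ringfit(c,m,r); print(c,n,p.round(4),ce.round(1),a,round(A),round(bg),round(th))
s=sensors.sense(); print(s)
E
```

```text
time_s: 1.8
tool_pos: [0.3065, 0.2706, 0.1999]
ee_rot: [-0.658, 0.659, 0.258, -0.257]
wrist_force: [-0.5, 0.3, 0.4]
width: 0.0855
time_s: 2.3
tool_pos: [0.3868, 0.0703, 0.1997]
ee_rot: [-0.695, 0.696, 0.129, -0.129]
wrist_force: [-0.1, 0.7, 0.1]
width: 0.0852
time_s: 2.8
tool_pos: [0.4765, -0.0253, 0.1183]
ee_rot: [0.707, -0.707, 0.001, 0.001]
wrist_force: [0.9, -0.4, -0.4]
width: 0.0856
tip [0.53601655 0.14852164 0.081     ] [0.5325964  0.14767802 0.081     ]
scene w [ 0.4785 -0.0242] [202.3 190. ] 261 283 -10 -6
scene m [ 0.5193 -0.2197] [131.4 217.1] 208 231 -10 -6
scene n [ 0.6322 -0.0774] [201.4 229.5] 131 145 -10 -6
top w [ 0.4766 -0.0261] [289.6 233.7] 301 327 -6 0
top m [ 0.5176 -0.2216] [359.  220.7] 184 211 -6 0
top n [ 0.6302 -0.0788] [308.  180.6] 102 106 -6 -2
{'time_s': 2.8, 'joint_positions': array([-5.31206409e-02,  5.12737471e-02, -2.99762594e-01,  1.22257295e+00,
        1.80915085e-04,  1.51798020e+00]), 'qd': array([ 0.03321845, -0.04335623,  0.00802332,  0.02390886,  0.00625247,
        0.00562276]), 'tau': array([ -1.10443577, -36.23478055,  34.45884705,  -0.5390555 ,
        -0.08583684,  -0.04563449]), 'tool_pos': array([ 0.47648681, -0.02527582,  0.11832025]), 'ee_rot': array([ 0.7072226 , -0.70698954,  0.0010975 ,  0.000882  ]), 'wrist_force': array([ 0.93848182, -0.44860062, -0.41508054]), 'torque': array([ 0.00796699,  0.00512125, -0.03478582]), 'width': 0.08558094606973309}
```

```bash
python3 -m pendant '[[[0,-0.003,-0.25,0,0,0],[0,-0.003,-0.45,0,0,0],[0,-0.003,-0.57,0,0,0],[0,-0.003,-0.6,0,0,0],[0,-0.003,-0.6,0,0,0],[0,-0.003,-0.6,0,0,0]]]' 1 20
python3 -m pendant '[[[0,0,0,0,0,0],[0,0,0,0,0,0],[0,0,0,0,0,0],[0,0,0,0,0,0],[0,0,0,0,0,0],[0,0,0,0,0,0],[0,0,0,0,0,0],[0,0,0,0,0,0]]]' 0.2 20
python3 -c "
from h import *;print(sensors.sense());cv2.imwrite('pics/g1.png',viewer.grab_frame('scene')[130:250,140:300].repeat(4,0).repeat(4,1))"
```

```text
time_s: 3.4
tool_pos: [0.4782, -0.0246, 0.0015]
ee_rot: [-0.707, 0.707, 0.002, 0.0]
wrist_force: [-0.6, -0.4, 0.7]
width: 0.0851
time_s: 4.2
tool_pos: [0.4768, -0.0251, -0.0006]
ee_rot: [-0.707, 0.707, 0.0, -0.001]
wrist_force: [0.3, -0.4, -0.8]
width: 0.051
{'time_s': 4.2, 'joint_positions': array([-5.26299351e-02,  1.19497090e-01, -4.97541625e-01,  9.53925907e-01,
       -5.35345353e-05,  1.51689510e+00]), 'qd': array([ 1.32448230e-03, -3.80109251e-04,  9.91411531e-04,  3.32090161e-04,
       -5.94722445e-04,  4.40122575e-06]), 'tau': array([-4.06655367e-03, -3.97728539e+01,  3.19154012e+01,  3.59875987e-03,
       -3.79737833e-05,  3.89628468e-06]), 'tool_pos': array([ 0.47683603, -0.02513659, -0.00057394]), 'ee_rot': array([-7.07090903e-01,  7.07122368e-01,  3.89045644e-04, -5.09895032e-04]), 'wrist_force': array([ 0.29946881, -0.39912722, -0.804087  ]), 'torque': array([0.01549105, 0.00282278, 0.00977477]), 'width': 0.05098544623667537}
```

View pics/g1.png

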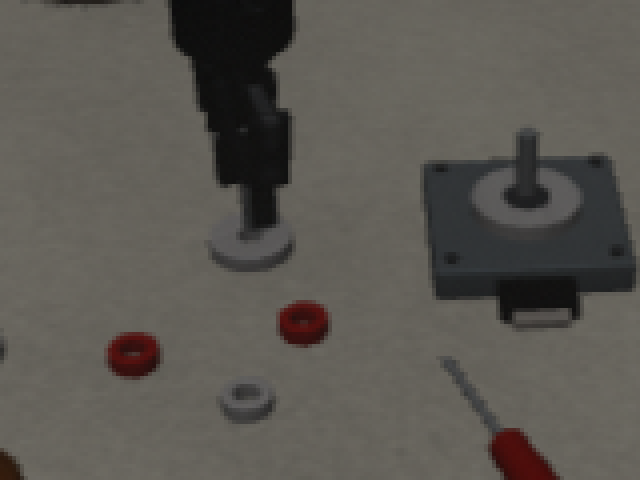

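Run:
```python
from h import *
for x in(.5025,.517,.451,.4365):
  for y in (-.036,-.014):
    print(x,y,[ (px("scene",[x,y,z])-[140,130]).round(1)*4 for z in(.0,.012,.02)])
```

```text
0.5025 -0.036 [array([244.4, 270.8]), array([243.2, 256. ]), array([242.4, 246. ])]
0.5025 -0.014 [array([276.4, 263.2]), array([275.2, 248.4]), array([274.8, 238. ])]
0.517 -0.036 [array([251.2, 283.2]), array([250.4, 268. ]), array([249.6, 258. ])]
0.517 -0.014 [array([283.6, 275.2]), array([282.8, 260.4]), array([282., 250.])]
0.451 -0.036 [array([220.4, 229.2]), array([218.8, 214.4]), array([218. , 204.8])]
0.451 -0.014 [array([251.6, 222. ]), array([250.4, 207.2]), array([249.6, 197.2])]
0.4365 -0.036 [array([213.6, 218. ]), array([212.4, 203.2]), array([211.6, 193.6])]
0.4365 -0.014 [array([244.8, 210.8]), array([243.6, 196. ]), array([242.8, 186. ])]
```

```bash
python3 -m pendant '[[[0,0,0,0,0,0],[0,0,0,0,0,0],[0,0,0,0,0,0],[0,0,0,0,0,0],[0,0,-0.02,0,0,0],[0,0,-0.03,0,0,0],[0,0,-0.03,0,0,0]]]' 0.8 20
python3 -m pendant '[[[0,0,-0.01,0,0,0],[0,0,-0.015,0,0,0],[0,0,-0.015,0,0,0]]]' 
python3 -c "
from h import *;cv2.imwrite('pics/g2.png',viewer.grab_frame('scene')[130:250,140:300].repeat(4,0).repeat(4,1))"
```

```text
time_s: 4.95
tool_pos: [0.4765, -0.0251, -0.007]
ee_rot: [0.707, -0.707, -0.0, 0.001]
wrist_force: [-0.8, 0.9, 0.2]
width: 0.0765
time_s: 5.25
tool_pos: [0.4768, -0.0251, -0.0097]
ee_rot: [0.707, -0.707, -0.0, 0.001]
wrist_force: [0.3, -0.6, -0.1]
width: 0.0769
```

View pics/g2.png

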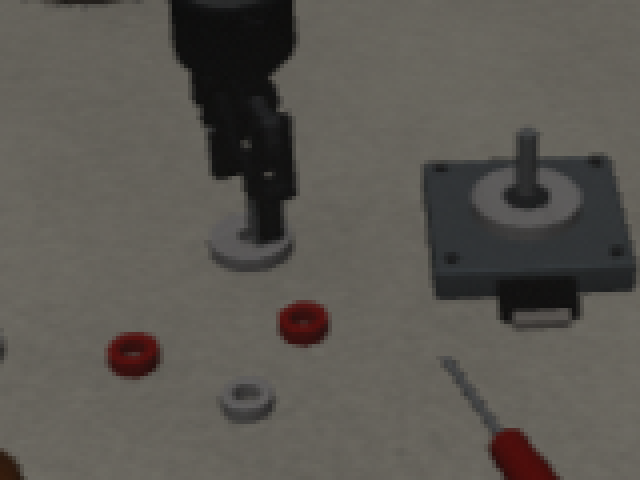

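```bash
cat > chk.py <<'E'
import sys,re
t=sys.stdin.read(); print(t.replace("\n"," | "))
f=[float(v) for v in re.search(r"wrist_force: \[(.*?)\]",t).group(1).split(",")]
sys.exit(sum(v*v for v in f)**.5>float(sys.argv[1]))
E
python3 -m pendant '[[[0,0,-0.01,0,0,0],[0,0,-0.02,0,0,0],[0,0,-0.02,0,0,0]]]' | python3 chk.py 5 &&
python3 -m pendant '[[[0,0,-0.01,0,0,0],[0,0,-0.02,0,0,0],[0,0,-0.02,0,0,0]]]' | python3 chk.py 5 &&
python3 -m pendant '[[[0,0,-0.01,0,0,0],[0,0,-0.02,0,0,0],[0,0,-0.02,0,0,0]]]' | python3 chk.py 5 &&
python3 -m pendant '[[[0,0,-0.01,0,0,0],[0,0,-0.02,0,0,0],[0,0,-0.02,0,0,0]]]' | python3 chk.py 5
```

```text
time_s: 5.6 | tool_pos: [0.4766, -0.0251, -0.0139] | ee_rot: [0.707, -0.707, -0.0, 0.001] | wrist_force: [-0.8, 0.2, -0.7] | width: 0.0767 | 
time_s: 5.9 | tool_pos: [0.4766, -0.0251, -0.0179] | ee_rot: [-0.707, 0.707, 0.0, -0.001] | wrist_force: [-1.0, 0.6, 0.3] | width: 0.0769 | 
time_s: 6.2 | tool_pos: [0.4767, -0.0251, -0.0218] | ee_rot: [0.707, -0.707, -0.0, 0.001] | wrist_force: [-0.0, 0.7, -0.1] | width: 0.0768 | 
time_s: 6.5 | tool_pos: [0.4767, -0.0251, -0.0258] | ee_rot: [-0.707, 0.707, 0.0, -0.001] | wrist_force: [-0.2, -0.3, -0.1] | width: 0.0767 |
```

```bash
python3 -m pendant '[[[0,0,-0.01,0,0,0],[0,0,-0.015,0,0,0],[0,0,-0.015,0,0,0]]]' | python3 chk.py 5 &&
python3 -m pendant '[[[0,0,-0.01,0,0,0],[0,0,-0.01,0,0,0]]]' | python3 chk.py 5 &&
python3 -m pendant '[[[0,0,-0.01,0,0,0],[0,0,-0.01,0,0,0]]]' | python3 chk.py 4 &&
python3 -m pendant '[[[0,0,-0.01,0,0,0],[0,0,-0.01,0,0,0]]]' | python3 chk.py 4 &&
python3 -m pendant '[[[0,0,-0.01,0,0,0],[0,0,-0.01,0,0,0]]]' | python3 chk.py 4
python3 -c "
from h import *;cv2.imwrite('pics/g3.png',viewer.grab_frame('scene')[130:250,140:300].repeat(4,0).repeat(4,1))"
```

```text
time_s: 6.8 | tool_pos: [0.4767, -0.0251, -0.0287] | ee_rot: [0.707, -0.707, -0.0, 0.001] | wrist_force: [0.9, -1.5, 0.1] | width: 0.0768 | 
time_s: 7.0 | tool_pos: [0.4767, -0.0251, -0.0307] | ee_rot: [0.707, -0.707, -0.0, 0.001] | wrist_force: [-0.2, -0.7, 0.7] | width: 0.0772 | 
time_s: 7.2 | tool_pos: [0.4767, -0.0251, -0.0328] | ee_rot: [0.707, -0.707, -0.0, 0.001] | wrist_force: [-0.1, -0.3, 0.0] | width: 0.0773 | 
time_s: 7.4 | tool_pos: [0.4767, -0.0251, -0.0348] | ee_rot: [0.707, -0.707, -0.0, 0.001] | wrist_force: [-0.2, 0.1, -0.0] | width: 0.0768 | 
time_s: 7.6 | tool_pos: [0.4767, -0.0251, -0.0368] | ee_rot: [0.707, -0.707, -0.0, 0.001] | wrist_force: [0.4, 1.2, -0.5] | width: 0.0769 |
```

View pics/g3.png

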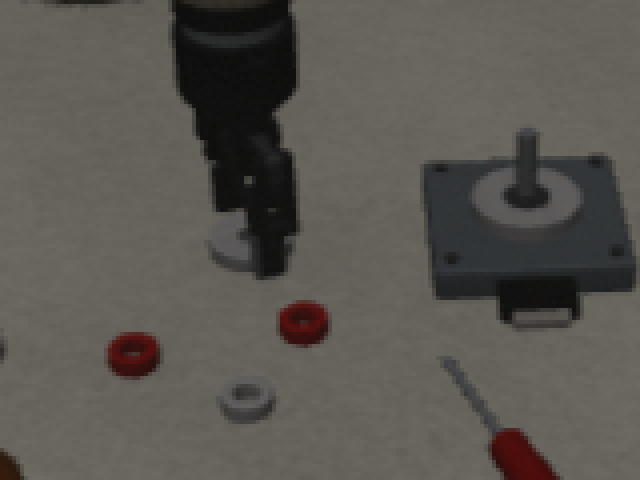

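```bash
python3 -m pendant '[[[0,0,0.005,0,0,0],[0,0,0.005,0,0,0],[0,0,0.005,0,0,0],[0,0,0.005,0,0,0],[0,0,0.005,0,0,0],[0,0,0.005,0,0,0],[0,0,0.005,0,0,0],[0,0,0.005,0,0,0]]]' 0.2 20 | python3 chk.py 10
python3 -c "
from h import *;cv2.imwrite('pics/g4.png',viewer.grab_frame('scene')[130:250,140:300].repeat(4,0).repeat(4,1))
s=sensors.sense();print(s['tool_pos'],s['width'],s['torque'])"
```

```text
time_s: 8.45 | tool_pos: [0.4771, -0.0251, -0.0349] | ee_rot: [-0.707, 0.707, 0.001, -0.0] | wrist_force: [-1.7, 0.3, 6.0] | width: 0.0557 | 
[ 0.47716693 -0.02512929 -0.03493167] 0.0554453989939686 [-0.04169298  0.34146427  0.04371016]
```

View pics/g4.png

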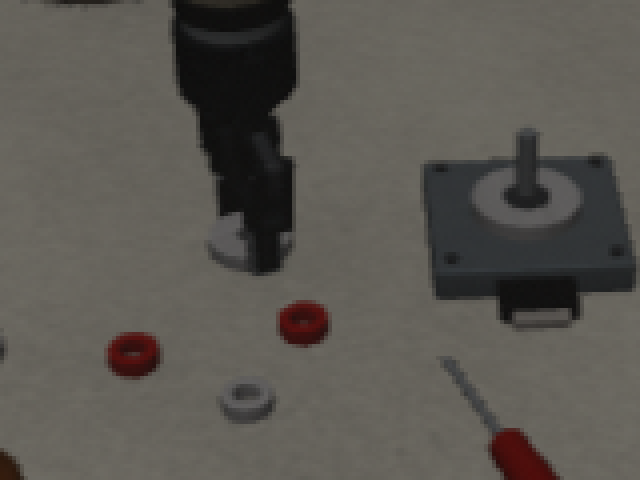

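```bash
python3 -m pendant '[[[0,0,0,0,0,0],[0,0,0,0,0,0],[0,0,0.01,0,0,0],[0,0,0.01,0,0,0],[0,0,0.01,0,0,0]]]' 0.8 20 | python3 chk.py 10 &&
python3 -m pendant '[[[0,0,0,0,0,0.023],[0,0,0,0,0,0.046],[0,0,0,0,0,0.069],[0,0,0,0,0,0.092],[0,0,0,0,0,0.115],[0,0,0,0,0,0.125],[0,0,0,0,0,0.125]]]' | python3 chk.py 10 &&
python3 -m pendant '[[[0,0,0,0,0,0.023],[0,0,0,0,0,0.046],[0,0,0,0,0,0.069],[0,0,0,0,0,0.092],[0,0,0,0,0,0.115],[0,0,0,0,0,0.125],[0,0,0,0,0,0.125]]]' | python3 chk.py 10 &&
python3 -m pendant '[[[0,0,0,0,0,0],[0,0,0,0,0,0],[0,0,0,0,0,0],[0,0,0,0,0,0],[0,0,0,0,0,0],[0,0,0,0,0,0],[0,0,0,0,0,0],[0,0,0,0,0,0]]]' 0.1 30 | python3 chk.py 10
python3 -c "
from h import *
s=sensors.sense();print(s['tool_pos'],s['width'],s['wrist_force'],s['torque'],s['joint_positions'])"
```

```text
time_s: 9.0 | tool_pos: [0.4769, -0.0251, -0.0335] | ee_rot: [-0.707, 0.707, 0.0, -0.0] | wrist_force: [-0.1, -0.3, 0.1] | width: 0.0767 | 
time_s: 9.7 | tool_pos: [0.4769, -0.0251, -0.0335] | ee_rot: [0.653, -0.653, -0.271, 0.271] | wrist_force: [-0.4, -0.5, -0.5] | width: 0.0768 | 
time_s: 10.4 | tool_pos: [0.4769, -0.0251, -0.0335] | ee_rot: [0.5, -0.5, -0.5, 0.5] | wrist_force: [-0.2, 0.1, -0.9] | width: 0.077 | 
time_s: 11.2 | tool_pos: [0.477, -0.0251, -0.0332] | ee_rot: [-0.5, 0.5, 0.5, -0.5] | wrist_force: [-1.6, 0.6, 5.7] | width: 0.0538 | 
[ 0.47700469 -0.02506974 -0.03321138] 0.05381042318653387 [-1.64818275  0.62029974  5.72256749] [ 0.07416292  0.354185   -0.10467821] [-5.25735559e-02  1.49515261e-01 -5.42548447e-01  8.78395013e-01
  9.52702196e-05 -5.34502741e-02]
```

```bash
python3 -m pendant '[[[0,0,0.05,0,0,0],[0,0,0.15,0,0,0],[0,0,0.3,0,0,0],[0,0,0.4,0,0,0],[0,0,0.4,0,0,0],[0,0,0.4,0,0,0],[0,0,0.4,0,0,0]]]' | python3 chk.py 10
python3 -c "
from h import *;cv2.imwrite('pics/g5.png',np.hstack([viewer.grab_frame('scene')[110:230,150:270],viewer.grab_frame('top')[170:290,230:350]]).repeat(3,0).repeat(3,1))
s=sensors.sense();print(s['tool_pos'],s['width'],s['wrist_force'],s['torque'])"
```

```text
time_s: 11.9 | tool_pos: [0.4761, -0.0251, 0.0454] | ee_rot: [0.5, -0.499, -0.5, 0.501] | wrist_force: [-0.8, -0.2, -0.3] | width: 0.0539 | 
[ 0.47598145 -0.02506119  0.04530389] 0.05357071547924376 [ 0.30714561 -0.38827047 -2.0126802 ] [-0.00885596 -0.03106602 -0.00834572]
```

View pics/g5.png

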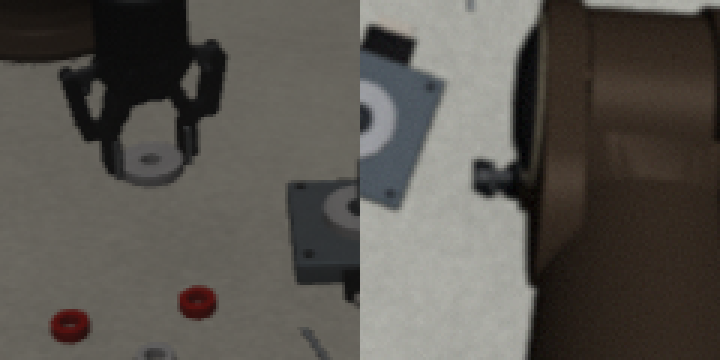

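```bash
python3 -m pendant '[[[0,0,0.08,0,0,0],[0.05,0.2,0.08,0,0,0],[0.12,0.4,0.08,0,0,0],[0.2,0.6,0.08,0,0,0],[0.26,0.8,0.08,0,0,0],[0.283,0.867,0.08,0,0,0],[0.283,0.867,0.08,0,0,0],[0.283,0.867,0.08,0,0,0]]]' | python3 chk.py 10
python3 -m pendant '[[[0,0,0,0,0,0],[0,0,-0.04,0,0,0],[0,0,-0.055,0,0,0],[0,0,-0.055,0,0,0]]]' | python3 chk.py 10
python3 -c "
from h import *;im=viewer.grab_frame('scene');cv2.imwrite('pics/p1.png',cv2.resize(im[120:200,230:320],None,fx=8,fy=7,interpolation=cv2.INTER_CUBIC))
s=sensors.sense();print(s['tool_pos'],s['width'],s['wrist_force'])
print(px('scene',[.535,.1492,.081]))"
```

```text
time_s: 12.8 | tool_pos: [0.5327, 0.1477, 0.0616] | ee_rot: [0.5, -0.499, -0.5, 0.501] | wrist_force: [-0.9, -0.4, -0.3] | width: 0.0534 | 
time_s: 13.2 | tool_pos: [0.5328, 0.1475, 0.0507] | ee_rot: [0.5, -0.5, -0.5, 0.501] | wrist_force: [-0.6, -0.3, -1.0] | width: 0.0538 | 
[0.53308885 0.14771615 0.05108733] 0.05363272439257018 [ 0.1930015  -0.50460666  0.2119553 ]
[271.42291602 162.55185594]
```

View pics/p1.png

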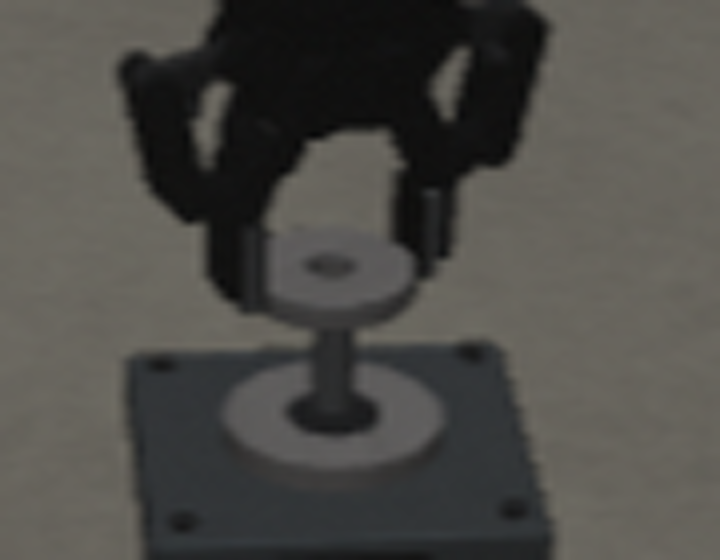

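Run:
```python
from h import *
print(at("scene",[270.8,157.4],.0968), at("scene",[271.35,162.8],.081))
print(at("scene",[270.8,156.4],.0968),at("scene",[271.8,157.4],.0968))
```

```text
[0.53456123 0.14729747 0.0968    ] [0.53601655 0.14852164 0.081     ]
[0.53010798 0.14935437 0.0968    ] [0.53557202 0.14965648 0.0968    ]
```

```bash
python3 -m pendant '[[[0.004,0.004,-0.005,0,0,0],[0.004,0.004,-0.01,0,0,0],[0.004,0.004,-0.01,0,0,0]]]' | python3 chk.py 5 &&
python3 -m pendant '[[[0,0,-0.005,0,0,0],[0,0,-0.005,0,0,0]]]' | python3 chk.py 4 &&
python3 -m pendant '[[[0,0,-0.004,0,0,0],[0,0,-0.004,0,0,0]]]' | python3 chk.py 4 &&
python3 -m pendant '[[[0,0,-0.004,0,0,0],[0,0,-0.004,0,0,0]]]' | python3 chk.py 4 &&
python3 -m pendant '[[[0,0,-0.004,0,0,0],[0,0,-0.004,0,0,0]]]' | python3 chk.py 4 &&
python3 -m pendant '[[[0,0,-0.004,0,0,0],[0,0,-0.004,0,0,0]]]' | python3 chk.py 4 &&
python3 -m pendant '[[[0,0,-0.004,0,0,0],[0,0,-0.004,0,0,0]]]' | python3 chk.py 4 &&
python3 -m pendant '[[[0,0,-0.004,0,0,0],[0,0,-0.004,0,0,0]]]' | python3 chk.py 4
```

```text
time_s: 13.55 | tool_pos: [0.5343, 0.1491, 0.0494] | ee_rot: [0.5, -0.5, -0.5, 0.5] | wrist_force: [-0.2, 0.2, -1.2] | width: 0.0538 | 
time_s: 13.75 | tool_pos: [0.5343, 0.1492, 0.0484] | ee_rot: [0.5, -0.5, -0.5, 0.5] | wrist_force: [0.2, 0.2, -0.9] | width: 0.0538 | 
time_s: 13.95 | tool_pos: [0.5342, 0.1491, 0.0476] | ee_rot: [0.5, -0.5, -0.5, 0.5] | wrist_force: [-0.1, -0.2, -0.4] | width: 0.0539 | 
time_s: 14.15 | tool_pos: [0.5342, 0.1491, 0.0468] | ee_rot: [0.5, -0.5, -0.5, 0.5] | wrist_force: [0.1, -0.5, -1.0] | width: 0.0534 | 
time_s: 14.35 | tool_pos: [0.5342, 0.1491, 0.046] | ee_rot: [0.5, -0.5, -0.5, 0.5] | wrist_force: [0.2, -0.1, -0.8] | width: 0.0537 | 
time_s: 14.55 | tool_pos: [0.5342, 0.1491, 0.0452] | ee_rot: [0.5, -0.5, -0.5, 0.5] | wrist_force: [0.6, 0.2, 0.0] | width: 0.054 | 
time_s: 14.75 | tool_pos: [0.5342, 0.1491, 0.0444] | ee_rot: [0.5, -0.5, -0.5, 0.5] | wrist_force: [-0.3, -0.8, -1.2] | width: 0.054 | 
time_s: 14.95 | tool_pos: [0.5342, 0.1491, 0.0436] | ee_rot: [0.5, -0.5, -0.5, 0.5] | wrist_force: [-0.1, 0.3, -0.8] | width: 0.0541 |
```

```bash
python3 -m pendant '[[[0,0,-0.005,0,0,0],[0,0,-0.01,0,0,0],[0,0,-0.015,0,0,0],[0,0,-0.015,0,0,0]]]' | python3 chk.py 4 &&
python3 -m pendant '[[[0,0,-0.008,0,0,0],[0,0,-0.016,0,0,0],[0,0,-0.025,0,0,0],[0,0,-0.025,0,0,0]]]' | python3 chk.py 4 &&
python3 -m pendant '[[[0,0,-0.01,0,0,0],[0,0,-0.02,0,0,0],[0,0,-0.03,0,0,0],[0,0,-0.04,0,0,0],[0,0,-0.05,0,0,0],[0,0,-0.05,0,0,0]]]' | python3 chk.py 4 &&
python3 -m pendant '[[[0,0,-0.01,0,0,0],[0,0,-0.02,0,0,0],[0,0,-0.03,0,0,0],[0,0,-0.04,0,0,0],[0,0,-0.05,0,0,0],[0,0,-0.05,0,0,0]]]' | python3 chk.py 4 
python3 -c "
from h import *;im=viewer.grab_frame('scene');cv2.imwrite('pics/p2.png',cv2.resize(im[120:200,230:320],None,fx=8,fy=7,interpolation=cv2.INTER_CUBIC))
s=sensors.sense();print(s['tool_pos'],s['width'],s['wrist_force'])"
```

```text
time_s: 15.35 | tool_pos: [0.5342, 0.1491, 0.0405] | ee_rot: [0.5, -0.5, -0.5, 0.5] | wrist_force: [-0.5, -1.4, -1.7] | width: 0.0537 | 
time_s: 15.75 | tool_pos: [0.5341, 0.149, 0.0353] | ee_rot: [0.5, -0.5, -0.5, 0.5] | wrist_force: [0.4, -0.2, -0.7] | width: 0.0537 | 
time_s: 16.35 | tool_pos: [0.5341, 0.1491, 0.0253] | ee_rot: [0.5, -0.5, -0.5, 0.5] | wrist_force: [-0.3, -0.4, -0.6] | width: 0.0534 | 
time_s: 16.95 | tool_pos: [0.5341, 0.1491, 0.0153] | ee_rot: [0.5, -0.5, -0.5, 0.5] | wrist_force: [0.0, 0.5, -1.9] | width: 0.0535 | 
[0.53418856 0.14906329 0.01550762] 0.05346546111097434 [ 0.37519997 -0.11972758 -0.79565407]
```

```bash
python3 -m pendant '[[[0,0,-0.01,0,0,0],[0,0,-0.02,0,0,0],[0,0,-0.03,0,0,0],[0,0,-0.04,0,0,0],[0,0,-0.05,0,0,0],[0,0,-0.05,0,0,0]]]' | python3 chk.py 4 &&
python3 -m pendant '[[[0,0,-0.005,0,0,0],[0,0,-0.005,0,0,0]]]' | python3 chk.py 3.5 &&
python3 -m pendant '[[[0,0,-0.005,0,0,0],[0,0,-0.005,0,0,0]]]' | python3 chk.py 3.5 &&
python3 -m pendant '[[[0,0,-0.003,0,0,0],[0,0,-0.003,0,0,0]]]' | python3 chk.py 3.5 &&
python3 -m pendant '[[[0,0,-0.003,0,0,0],[0,0,-0.003,0,0,0]]]' | python3 chk.py 3.5 &&
python3 -m pendant '[[[0,0,-0.003,0,0,0],[0,0,-0.003,0,0,0]]]' | python3 chk.py 3.5 &&
python3 -m pendant '[[[0,0,-0.003,0,0,0],[0,0,-0.003,0,0,0]]]' | python3 chk.py 3.5 &&
python3 -m pendant '[[[0,0,-0.003,0,0,0],[0,0,-0.003,0,0,0]]]' | python3 chk.py 3.5
```

```text
time_s: 17.6 | tool_pos: [0.5341, 0.149, 0.0053] | ee_rot: [0.5, -0.5, -0.5, 0.5] | wrist_force: [-0.3, -0.8, -1.0] | width: 0.0535 | 
time_s: 17.8 | tool_pos: [0.5342, 0.1491, 0.0046] | ee_rot: [0.5, -0.5, -0.5, 0.5] | wrist_force: [-0.2, 0.1, -1.2] | width: 0.0535 | 
time_s: 18.0 | tool_pos: [0.5342, 0.1491, 0.0036] | ee_rot: [0.5, -0.5, -0.5, 0.5] | wrist_force: [-0.7, -0.3, -0.6] | width: 0.0535 | 
time_s: 18.2 | tool_pos: [0.5342, 0.1491, 0.003] | ee_rot: [0.5, -0.5, -0.5, 0.5] | wrist_force: [-0.0, -0.9, -0.7] | width: 0.0538 | 
time_s: 18.4 | tool_pos: [0.5343, 0.1491, 0.0024] | ee_rot: [0.5, -0.5, -0.5, 0.5] | wrist_force: [-0.0, -0.6, -1.3] | width: 0.0535 | 
time_s: 18.6 | tool_pos: [0.5344, 0.1491, 0.002] | ee_rot: [-0.5, 0.5, 0.5, -0.5] | wrist_force: [-0.1, -0.9, -0.0] | width: 0.0536 | 
time_s: 18.8 | tool_pos: [0.5344, 0.1491, 0.002] | ee_rot: [-0.5, 0.5, 0.5, -0.5] | wrist_force: [-2.1, 0.0, 5.0] | width: 0.0537 |
```

```bash
python3 -m pendant '[[[0,0,0.002,0,0,0],[0,0,0.002,0,0,0],[0,0,0.002,0,0,0]]]' | python3 chk.py 8 &&
python3 -m pendant '[[[0,0,0,0,0,0],[0,0,0,0,0,0],[0,0,0,0,0,0],[0,0,0,0,0,0],[0,0,0,0,0,0],[0,0,0,0,0,0],[0,0,0,0,0,0]]]' 0.6 | python3 chk.py 6 &&
python3 -m pendant '[[[0,0,0.03,0,0,0],[0,0,0.08,0,0,0],[0,0,0.2,0,0,0],[0,0,0.375,0,0,0],[0,0,0.375,0,0,0]]]' | python3 chk.py 6 &&
python3 -m pendant '[[[0,-0.2,0,0,0,0],[0,-0.4,0,0,0,0],[-0.04,-0.65,0,0,0,0],[-0.08,-0.9,0,0,0,0],[-0.08,-0.9,0,0,0,0],[-0.08,-0.9,0,0,0,0]]]' 1 | python3 chk.py 6 &&
python3 -c "
from h import *;im=viewer.grab_frame('scene');cv2.imwrite('pics/p3.png',im)
m=im[120:200,230:320];cv2.imwrite('pics/p3.png',cv2.resize(m,None,fx=6,fy=5,interpolation=cv2.INTER_CUBIC))
s=sensors.sense();print(s['tool_pos'],s['width'],s['wrist_force'])"
```

```text
time_s: 19.1 | tool_pos: [0.5344, 0.1491, 0.002] | ee_rot: [-0.5, 0.5, 0.5, -0.5] | wrist_force: [-2.2, 0.3, 4.9] | width: 0.0533 | 
time_s: 19.8 | tool_pos: [0.5343, 0.1491, 0.0017] | ee_rot: [-0.5, 0.5, 0.5, -0.5] | wrist_force: [-0.1, -0.1, -0.3] | width: 0.0686 | 
time_s: 20.3 | tool_pos: [0.5373, 0.15, 0.0824] | ee_rot: [-0.498, 0.501, 0.503, -0.498] | wrist_force: [0.3, 0.1, 0.1] | width: 0.0685 | 
time_s: 20.9 | tool_pos: [0.5183, -0.0321, 0.0771] | ee_rot: [-0.5, 0.5, 0.5, -0.499] | wrist_force: [0.1, 0.7, -0.2] | width: 0.0854 | 
[ 0.51845487 -0.03101602  0.07704188] 0.0850651645885653 [ 0.38845572  0.17964538 -0.20123054]
```

View pics/p3.png

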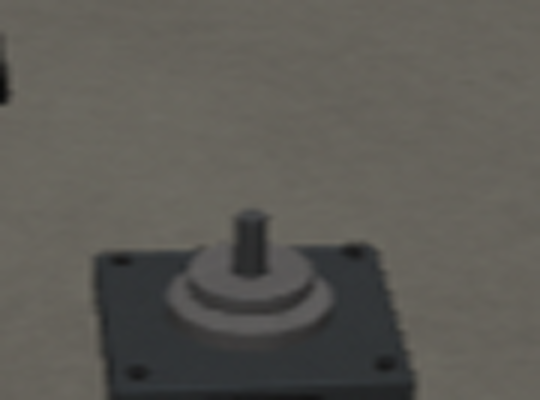

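```bash
python3 -m pendant '[[[0,-0.25,0,0,0,0],[0,-0.5,0,0,0,0],[0,-0.75,-0.05,0,0,0],[-0.002,-0.948,-0.1,0,0,0],[-0.002,-0.948,-0.2,0,0,0],[-0.002,-0.948,-0.2,0,0,0]]]' 1 | python3 chk.py 6 &&
python3 -m pendant '[[[0,0,-0.1,0,0,0],[0,0,-0.2,0,0,0],[0,0,-0.3,0,0,0],[0,0,-0.336,0,0,0],[0,0,-0.336,0,0,0]]]' | python3 chk.py 6 &&
python3 -m pendant '[[[0,0,0,0,0,0],[0,0,0,0,0,0],[0,0,0,0,0,0],[0,0,0,0,0,0],[0,0,0,0,0,0],[0,0,0,0,0,0],[0,0,0,0,0,0],[0,0,0,0,0,0]]]' -0.2 30 | python3 chk.py 20 &&
python3 -m pendant '[[[0,0,0,0,0,0],[0,0,0,0,0,0],[0,0,0,0,0,0]]]' | python3 chk.py 20
```

```text
time_s: 21.55 | tool_pos: [0.5168, -0.2194, 0.0341] | ee_rot: [0.501, -0.498, -0.5, 0.501] | wrist_force: [-0.3, 0.5, -0.1] | width: 0.0855 | 
time_s: 22.05 | tool_pos: [0.5178, -0.2188, -0.0309] | ee_rot: [0.5, -0.498, -0.501, 0.501] | wrist_force: [-0.6, 0.5, -0.3] | width: 0.0854 | 
time_s: 22.85 | tool_pos: [0.5187, -0.2206, -0.029] | ee_rot: [-0.499, 0.5, 0.501, -0.5] | wrist_force: [-0.9, 1.2, 5.0] | width: 0.0424 | 
time_s: 23.15 | tool_pos: [0.5187, -0.2206, -0.029] | ee_rot: [-0.499, 0.5, 0.501, -0.5] | wrist_force: [-1.6, 1.3, 6.3] | width: 0.0421 |
```

```bash
python3 -m pendant '[[[0,0,0.05,0,0,0],[0,0,0.15,0,0,0],[0,0,0.3,0,0,0],[0,0,0.49,0,0,0],[0,0,0.49,0,0,0]]]' | python3 chk.py 8 &&
python3 -m pendant '[[[0.01,0.2,0,0,0,0],[0.03,0.4,0,0,0,0],[0.04,0.6,0,0,0,0],[0.05,0.8,0,0,0,0],[0.06,0.9,0,0,0,0],[0.06,0.9,0,0,0,0]]]' | python3 chk.py 8 &&
python3 -m pendant '[[[0,0.2,0,0,0,0],[0.01,0.4,0,0,0,0],[0.02,0.6,0,0,0,0],[0.024,0.8,0,0,0,0],[0.024,0.948,0,0,0,0],[0.024,0.948,0,0,0,0],[0.024,0.948,-0.04,0,0,0],[0.024,0.948,-0.05,0,0,0]]]' | python3 chk.py 8
python3 -m pendant '[[[0,0,0,0,0,0],[0,0,0,0,0,0]]]' | python3 chk.py 8
python3 - <<'E'
from h import *
im=viewer.grab_frame('scene');s=sensors.sense();print(s['tool_pos'],s['width'],s['wrist_force'])
cv2.imwrite('pics/p4.png',cv2.resize(im[120:200,230:320],None,fx=8,fy=7,interpolation=cv2.INTER_CUBIC))
E
```

```text
time_s: 23.65 | tool_pos: [0.521, -0.222, 0.0738] | ee_rot: [-0.497, 0.503, 0.501, -0.499] | wrist_force: [0.3, 0.1, 0.2] | width: 0.042 | 
time_s: 24.25 | tool_pos: [0.5298, -0.0382, 0.0676] | ee_rot: [-0.499, 0.499, 0.501, -0.501] | wrist_force: [0.1, -0.2, -1.3] | width: 0.0422 | 
time_s: 25.05 | tool_pos: [0.5342, 0.1476, 0.0563] | ee_rot: [0.5, -0.5, -0.499, 0.501] | wrist_force: [0.8, -0.4, -0.7] | width: 0.0422 | 
time_s: 25.25 | tool_pos: [0.5346, 0.1479, 0.0573] | ee_rot: [0.5, -0.5, -0.5, 0.5] | wrist_force: [0.4, -0.1, -0.7] | width: 0.0425 | 
[0.53480399 0.14816226 0.05754303] 0.04230353466380999 [-0.2376223   0.36181752 -0.53003219]
```

View pics/p4.png

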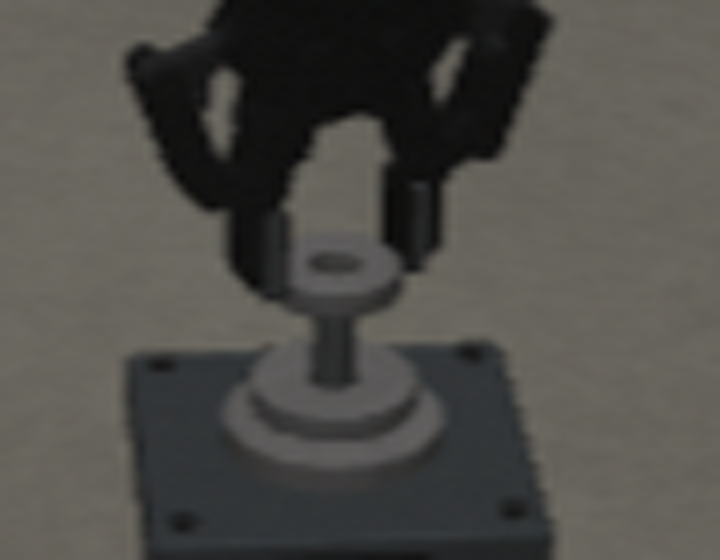

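```bash
python3 -m pendant '[[[0,0,-0.01,0,0,0],[0,0,-0.02,0,0,0],[0,0,-0.02,0,0,0]]]' | python3 chk.py 4 &&
python3 -m pendant '[[[0,0,-0.005,0,0,0],[0,0,-0.005,0,0,0]]]' | python3 chk.py 4 &&
python3 -m pendant '[[[0,0,-0.004,0,0,0],[0,0,-0.004,0,0,0]]]' | python3 chk.py 4 &&
python3 -m pendant '[[[0,0,-0.004,0,0,0],[0,0,-0.004,0,0,0]]]' | python3 chk.py 4 &&
python3 -m pendant '[[[0,0,-0.004,0,0,0],[0,0,-0.004,0,0,0]]]' | python3 chk.py 4 &&
python3 -m pendant '[[[0,0,-0.004,0,0,0],[0,0,-0.004,0,0,0]]]' | python3 chk.py 4 &&
python3 -m pendant '[[[0,0,-0.004,0,0,0],[0,0,-0.004,0,0,0]]]' | python3 chk.py 4 &&
python3 -m pendant '[[[0,0,-0.005,0,0,0],[0,0,-0.01,0,0,0],[0,0,-0.015,0,0,0],[0,0,-0.015,0,0,0]]]' | python3 chk.py 4 &&
python3 -m pendant '[[[0,0,-0.008,0,0,0],[0,0,-0.016,0,0,0],[0,0,-0.025,0,0,0],[0,0,-0.025,0,0,0]]]' | python3 chk.py 4 &&
python3 -m pendant '[[[0,0,-0.01,0,0,0],[0,0,-0.02,0,0,0],[0,0,-0.03,0,0,0],[0,0,-0.04,0,0,0],[0,0,-0.05,0,0,0],[0,0,-0.05,0,0,0]]]' | python3 chk.py 4
```

```text
time_s: 25.6 | tool_pos: [0.5345, 0.149, 0.0532] | ee_rot: [0.5, -0.5, -0.5, 0.5] | wrist_force: [-0.2, -0.2, -0.6] | width: 0.0425 | 
time_s: 25.8 | tool_pos: [0.5346, 0.1491, 0.0524] | ee_rot: [0.5, -0.5, -0.5, 0.5] | wrist_force: [-0.1, 0.2, -0.8] | width: 0.0421 | 
time_s: 26.0 | tool_pos: [0.5346, 0.1491, 0.0516] | ee_rot: [0.5, -0.5, -0.5, 0.5] | wrist_force: [0.3, 1.0, -0.2] | width: 0.0425 | 
time_s: 26.2 | tool_pos: [0.5347, 0.1491, 0.0508] | ee_rot: [0.5, -0.5, -0.5, 0.5] | wrist_force: [0.0, 0.1, -0.6] | width: 0.0419 | 
time_s: 26.4 | tool_pos: [0.5347, 0.1491, 0.05] | ee_rot: [0.5, -0.5, -0.5, 0.5] | wrist_force: [0.4, -0.4, 0.1] | width: 0.0424 | 
time_s: 26.6 | tool_pos: [0.5346, 0.1491, 0.0492] | ee_rot: [0.5, -0.5, -0.5, 0.5] | wrist_force: [-0.9, -0.5, -0.1] | width: 0.0418 | 
time_s: 26.8 | tool_pos: [0.5346, 0.1491, 0.0484] | ee_rot: [0.5, -0.5, -0.5, 0.5] | wrist_force: [-0.1, 0.2, -0.3] | width: 0.0423 | 
time_s: 27.2 | tool_pos: [0.5346, 0.1491, 0.0453] | ee_rot: [0.5, -0.5, -0.5, 0.5] | wrist_force: [0.2, 0.9, -1.2] | width: 0.0423 | 
time_s: 27.6 | tool_pos: [0.5345, 0.149, 0.0401] | ee_rot: [0.5, -0.5, -0.5, 0.5] | wrist_force: [-0.6, 0.0, -0.2] | width: 0.0424 | 
time_s: 28.2 | tool_pos: [0.5345, 0.149, 0.0301] | ee_rot: [0.5, -0.5, -0.5, 0.501] | wrist_force: [0.6, 0.6, 0.0] | width: 0.0423 |
```

```bash
python3 -m pendant '[[[0,0,-0.01,0,0,0],[0,0,-0.02,0,0,0],[0,0,-0.03,0,0,0],[0,0,-0.04,0,0,0],[0,0,-0.045,0,0,0],[0,0,-0.045,0,0,0]]]' | python3 chk.py 4 &&
python3 -m pendant '[[[0,0,-0.005,0,0,0],[0,0,-0.005,0,0,0]]]' | python3 chk.py 3.5 &&
python3 -m pendant '[[[0,0,-0.003,0,0,0],[0,0,-0.003,0,0,0]]]' | python3 chk.py 3.5 &&
python3 -m pendant '[[[0,0,-0.003,0,0,0],[0,0,-0.003,0,0,0]]]' | python3 chk.py 3.5 &&
python3 -m pendant '[[[0,0,-0.003,0,0,0],[0,0,-0.003,0,0,0]]]' | python3 chk.py 3.5 &&
python3 -m pendant '[[[0,0,-0.003,0,0,0],[0,0,-0.003,0,0,0]]]' | python3 chk.py 3.5 &&
python3 -m pendant '[[[0,0,-0.003,0,0,0],[0,0,-0.003,0,0,0]]]' | python3 chk.py 3.5 &&
python3 -m pendant '[[[0,0,-0.003,0,0,0],[0,0,-0.003,0,0,0]]]' | python3 chk.py 3.5 &&
python3 -m pendant '[[[0,0,-0.003,0,0,0],[0,0,-0.003,0,0,0]]]' | python3 chk.py 3.5
```

```text
time_s: 28.8 | tool_pos: [0.5346, 0.1491, 0.0213] | ee_rot: [0.5, -0.5, -0.5, 0.5] | wrist_force: [0.0, 0.6, -0.9] | width: 0.0424 | 
time_s: 29.0 | tool_pos: [0.5347, 0.1491, 0.0204] | ee_rot: [-0.5, 0.5, 0.5, -0.5] | wrist_force: [0.2, 0.4, -0.4] | width: 0.0422 | 
time_s: 29.2 | tool_pos: [0.5347, 0.1491, 0.0199] | ee_rot: [0.5, -0.5, -0.5, 0.5] | wrist_force: [-0.3, 0.5, -1.6] | width: 0.0421 | 
time_s: 29.4 | tool_pos: [0.5347, 0.1491, 0.0192] | ee_rot: [0.5, -0.5, -0.5, 0.5] | wrist_force: [0.3, 0.3, -0.7] | width: 0.0426 | 
time_s: 29.6 | tool_pos: [0.5346, 0.1491, 0.0186] | ee_rot: [0.5, -0.5, -0.5, 0.5] | wrist_force: [-0.1, -0.3, -0.5] | width: 0.0425 | 
time_s: 29.8 | tool_pos: [0.5347, 0.1491, 0.0182] | ee_rot: [-0.5, 0.5, 0.5, -0.5] | wrist_force: [-0.2, 0.1, 0.6] | width: 0.0422 | 
time_s: 30.0 | tool_pos: [0.5348, 0.1491, 0.0181] | ee_rot: [-0.5, 0.5, 0.5, -0.5] | wrist_force: [-3.1, -0.1, 4.2] | width: 0.0427 |
```

```bash
python3 -m pendant '[[[0,0,0.001,0,0,0],[0,0,0.001,0,0,0],[0,0,0.001,0,0,0],[0,0,0.001,0,0,0],[0,0,0.001,0,0,0],[0,0,0.001,0,0,0],[0,0,0.001,0,0,0]]]' 0.5 | python3 chk.py 6 &&
python3 -m pendant '[[[0,0,0.03,0,0,0],[0,0,0.08,0,0,0],[0,0,0.2,0,0,0],[0,0,0.325,0,0,0],[0,0,0.325,0,0,0]]]' | python3 chk.py 6 &&
python3 -m pendant '[[[0.08,-0.2,0,0,0,0],[0.16,-0.4,0,0,0,0],[0.24,-0.6,0,0,0,0],[0.32,-0.8,0,0,0,0],[0.4,-0.9,0,0,0,0],[0.4,-0.9,0,0,0,0]]]' | python3 chk.py 6 &&
python3 -m pendant '[[[0.04,-0.12,-0.1,0,0,0],[0.08,-0.2355,-0.2,0,0,0],[0.08,-0.2355,-0.3,0,0,0],[0.08,-0.2355,-0.35,0,0,0],[0.08,-0.2355,-0.35,0,0,0],[0.08,-0.2355,-0.35,0,0,0]]]' | python3 chk.py 6
python3 -c "
from h import *
s=sensors.sense();print(s['tool_pos'],s['width'],s['wrist_force'])"
```

```text
time_s: 30.7 | tool_pos: [0.5347, 0.1491, 0.0177] | ee_rot: [0.5, -0.5, -0.5, 0.5] | wrist_force: [-0.7, 0.4, 0.6] | width: 0.0638 | 
time_s: 31.2 | tool_pos: [0.5371, 0.1498, 0.0873] | ee_rot: [-0.498, 0.501, 0.502, -0.498] | wrist_force: [0.7, -0.1, 0.2] | width: 0.064 | 
time_s: 31.8 | tool_pos: [0.6161, -0.0339, 0.0824] | ee_rot: [-0.5, 0.501, 0.499, -0.499] | wrist_force: [-0.3, 0.6, -0.6] | width: 0.0644 | 
time_s: 32.4 | tool_pos: [0.6307, -0.0772, 0.0134] | ee_rot: [-0.499, 0.499, 0.501, -0.5] | wrist_force: [0.6, -0.1, -0.1] | width: 0.064 | 
[ 0.63070888 -0.07720543  0.01339155] 0.06397666860925055 [ 0.55288841 -0.11328148 -0.06357505]
```

```bash
python3 -m pendant '[[[0,0,-0.06,0,0,0],[0,0,-0.12,0,0,0],[0,0,-0.18,0,0,0],[0,0,-0.2085,0,0,0],[0,0,-0.2085,0,0,0],[0,0,-0.2085,0,0,0]]]' | python3 chk.py 6 &&
python3 -m pendant '[[[0,0,0,0,0,0],[0,0,0,0,0,0],[0,0,0,0,0,0],[0,0,0,0,0,0],[0,0,0,0,0,0],[0,0,0,0,0,0],[0,0,0,0,0,0],[0,0,0,0,0,0]]]' -0.5 30 | python3 chk.py 20 &&
python3 -m pendant '[[[0,0,0,0,0,0],[0,0,0,0,0,0],[0,0,0,0,0,0]]]' | python3 chk.py 20
```

```text
time_s: 33.0 | tool_pos: [0.6306, -0.078, -0.0292] | ee_rot: [0.5, -0.5, -0.5, 0.5] | wrist_force: [-0.2, 0.4, 0.1] | width: 0.0644 | 
time_s: 33.8 | tool_pos: [0.6312, -0.0781, -0.0282] | ee_rot: [-0.499, 0.5, 0.501, -0.5] | wrist_force: [-0.8, -0.2, 5.3] | width: 0.0303 | 
time_s: 34.1 | tool_pos: [0.6312, -0.0781, -0.0282] | ee_rot: [-0.499, 0.5, 0.501, -0.5] | wrist_force: [-0.8, 0.2, 5.6] | width: 0.0305 |
```

```bash
python3 -m pendant '[[[0,0,0.05,0,0,0],[0,0,0.15,0,0,0],[0,0,0.3,0,0,0],[0,0,0.4875,0,0,0],[0,0,0.4875,0,0,0]]]' | python3 chk.py 8 &&
python3 -m pendant '[[[-0.08,0.2,0,0,0,0],[-0.16,0.4,0,0,0,0],[-0.24,0.6,0,0,0,0],[-0.32,0.8,0,0,0,0],[-0.4,0.9,0,0,0,0],[-0.4,0.9,0,0,0,0]]]' | python3 chk.py 8 &&
python3 -m pendant '[[[-0.04,0.12,0,0,0,0],[-0.08,0.2355,0,0,0,0],[-0.08,0.2355,0,0,0,0],[-0.08,0.2355,-0.03,0,0,0],[-0.08,0.2355,-0.05,0,0,0],[-0.08,0.2355,-0.05,0,0,0],[-0.08,0.2355,-0.05,0,0,0]]]' | python3 chk.py 8
python3 - <<'E'
from h import *
im=viewer.grab_frame('scene');s=sensors.sense();print(s['tool_pos'],s['width'],s['wrist_force'])
cv2.imwrite('pics/p5.png',cv2.resize(im[120:200,230:320],None,fx=8,fy=7,interpolation=cv2.INTER_CUBIC))
g=cv2.cvtColor(im,cv2.COLOR_BGR2GRAY)[150:176,264:280]; print(g)
E
```

```text
time_s: 34.6 | tool_pos: [0.6339, -0.0784, 0.0747] | ee_rot: [-0.497, 0.502, 0.502, -0.498] | wrist_force: [0.5, 0.2, 0.6] | width: 0.0304 | 
time_s: 35.2 | tool_pos: [0.5486, 0.1044, 0.0685] | ee_rot: [0.499, -0.498, -0.501, 0.502] | wrist_force: [0.2, 0.1, -0.2] | width: 0.0308 | 
time_s: 35.9 | tool_pos: [0.5347, 0.1483, 0.0581] | ee_rot: [0.5, -0.5, -0.5, 0.5] | wrist_force: [-0.8, -0.4, -0.2] | width: 0.0305 | 
[0.53485491 0.14842974 0.05833445] 0.0303569840102634 [-0.17632684  1.3590327   0.33254133]
[[ 17  25  40  44  77 103 102 102 103 102  98  66  17  16  16  22]
 [ 18  30  42  37  73 103 104 103 103 101  99  67  15  17  15  22]
 [ 17  29  40  33  71 101 102 102 102 102 103  71  15  16  16  22]
 [ 18  31  41  33  70 100 100 100 101 102 102  70  16  16  16  25]
 [ 19  31  40  32  71  97  94  96  95  97  97  65  16  16  16  26]
 [ 20  32  41  32  66  93  94  94  94  94  93  77  44  20  15  26]
 [ 20  31  41  39  64  79  69  67  68  74  86  91  87  60  20  26]
 [ 21  32  41  40  51  59  55  59  61  62  60  78  95  71  30  26]
 [ 20  32  42  39  65  70  54  58  59  58  62  81  9
[... 454 characters left out ...]
  40  75 101 102 103 102 101]
 [102 103  97  95  88  60  42  46  45  41  72  93  93  98 102 103]
 [102  98  94  93  84  59  43  46  45  40  69  91  90  91  98 102]
 [ 98  94  93  92  84  60  43  46  45  40  69  92  92  91  92  99]
 [ 96  93  94  94  77  50  43  45  43  38  61  87  91  90  89  86]
 [ 90  94  94  93  75  48  43  46  45  38  49  77  91  90  89  84]
 [ 84  94  93  92  89  74  54  47  44  48  72  90  90  89  89  75]
 [ 67  84  93  91  91  90  88  86  85  86  89  91  89  90  84  62]
 [ 56  65  83  92  92  93  93  94  92  93  92  91  89  83  65  49]
 [ 58  56  60  66  76  86  91  93  91  88  87  76  63  56  48  52]
 [ 73  57  56  57  62  66  68  68  66  65  63  59  53  49  45  59]]
```

```bash
python3 -m pendant '[[[0,0,-0.01,0,0,0],[0,0,-0.02,0,0,0],[0,0,-0.02,0,0,0]]]' | python3 chk.py 4 &&
python3 -m pendant '[[[0,0,-0.005,0,0,0],[0,0,-0.005,0,0,0]]]' | python3 chk.py 4 &&
python3 -m pendant '[[[0,0,-0.004,0,0,0],[0,0,-0.004,0,0,0]]]' | python3 chk.py 4 &&
python3 -m pendant '[[[0,0,-0.004,0,0,0],[0,0,-0.004,0,0,0]]]' | python3 chk.py 4 &&
python3 -m pendant '[[[0,0,-0.004,0,0,0],[0,0,-0.004,0,0,0]]]' | python3 chk.py 4 &&
python3 -m pendant '[[[0,0,-0.004,0,0,0],[0,0,-0.004,0,0,0]]]' | python3 chk.py 4 &&
python3 -m pendant '[[[0,0,-0.004,0,0,0],[0,0,-0.004,0,0,0]]]' | python3 chk.py 4 &&
python3 -m pendant '[[[0,0,-0.005,0,0,0],[0,0,-0.01,0,0,0],[0,0,-0.015,0,0,0],[0,0,-0.015,0,0,0]]]' | python3 chk.py 4 &&
python3 -m pendant '[[[0,0,-0.008,0,0,0],[0,0,-0.016,0,0,0],[0,0,-0.025,0,0,0],[0,0,-0.025,0,0,0]]]' | python3 chk.py 4
```

```text
time_s: 36.25 | tool_pos: [0.5346, 0.149, 0.0542] | ee_rot: [0.5, -0.5, -0.5, 0.5] | wrist_force: [0.2, 0.8, -0.6] | width: 0.0307 | 
time_s: 36.45 | tool_pos: [0.5346, 0.1491, 0.0534] | ee_rot: [0.5, -0.5, -0.5, 0.5] | wrist_force: [-0.3, -0.4, -0.4] | width: 0.0302 | 
time_s: 36.65 | tool_pos: [0.5346, 0.1491, 0.0526] | ee_rot: [0.5, -0.5, -0.5, 0.5] | wrist_force: [0.6, 0.4, -0.4] | width: 0.0307 | 
time_s: 36.85 | tool_pos: [0.5346, 0.1491, 0.0518] | ee_rot: [0.5, -0.5, -0.5, 0.5] | wrist_force: [-0.1, 0.2, -0.5] | width: 0.0305 | 
time_s: 37.05 | tool_pos: [0.5346, 0.1491, 0.051] | ee_rot: [0.5, -0.5, -0.5, 0.5] | wrist_force: [-0.4, 0.2, -0.1] | width: 0.0305 | 
time_s: 37.25 | tool_pos: [0.5346, 0.1491, 0.0502] | ee_rot: [0.5, -0.5, -0.5, 0.5] | wrist_force: [-0.9, -0.1, -0.0] | width: 0.0303 | 
time_s: 37.45 | tool_pos: [0.5346, 0.1491, 0.0494] | ee_rot: [0.5, -0.5, -0.5, 0.5] | wrist_force: [-0.2, 0.6, -0.1] | width: 0.0303 | 
time_s: 37.85 | tool_pos: [0.5345, 0.149, 0.0463] | ee_rot: [0.5, -0.5, -0.5, 0.5] | wrist_force: [-0.8, -0.2, 0.2] | width: 0.0305 | 
time_s: 38.25 | tool_pos: [0.5345, 0.1491, 0.0411] | ee_rot: [0.5, -0.5, -0.5, 0.5] | wrist_force: [0.6, 1.0, 0.6] | width: 0.0306 |
```

Seat expected at TCP ≈ 0.059 − 0.028 = 0.031.

```bash
python3 -m pendant '[[[0,0,-0.01,0,0,0],[0,0,-0.02,0,0,0],[0,0,-0.03,0,0,0],[0,0,-0.037,0,0,0],[0,0,-0.037,0,0,0]]]' | python3 chk.py 4 &&
python3 -m pendant '[[[0,0,-0.003,0,0,0],[0,0,-0.003,0,0,0]]]' | python3 chk.py 3.5 &&
python3 -m pendant '[[[0,0,-0.003,0,0,0],[0,0,-0.003,0,0,0]]]' | python3 chk.py 3.5 &&
python3 -m pendant '[[[0,0,-0.003,0,0,0],[0,0,-0.003,0,0,0]]]' | python3 chk.py 3.5 &&
python3 -m pendant '[[[0,0,-0.003,0,0,0],[0,0,-0.003,0,0,0]]]' | python3 chk.py 3.5 &&
python3 -m pendant '[[[0,0,-0.003,0,0,0],[0,0,-0.003,0,0,0]]]' | python3 chk.py 3.5 &&
python3 -m pendant '[[[0,0,-0.003,0,0,0],[0,0,-0.003,0,0,0]]]' | python3 chk.py 3.5 &&
python3 -m pendant '[[[0,0,-0.003,0,0,0],[0,0,-0.003,0,0,0]]]' | python3 chk.py 3.5
```

```text
time_s: 38.75 | tool_pos: [0.5345, 0.149, 0.0338] | ee_rot: [0.5, -0.5, -0.5, 0.5] | wrist_force: [-0.3, -0.5, 0.3] | width: 0.0307 | 
time_s: 38.95 | tool_pos: [0.5347, 0.1491, 0.0335] | ee_rot: [-0.5, 0.5, 0.5, -0.5] | wrist_force: [0.1, 0.2, -0.4] | width: 0.0304 | 
time_s: 39.15 | tool_pos: [0.5347, 0.1491, 0.0329] | ee_rot: [-0.5, 0.5, 0.5, -0.5] | wrist_force: [-0.1, -0.2, 0.1] | width: 0.0306 | 
time_s: 39.35 | tool_pos: [0.5347, 0.1491, 0.0322] | ee_rot: [0.5, -0.5, -0.5, 0.5] | wrist_force: [-0.2, -0.1, -0.2] | width: 0.0308 | 
time_s: 39.55 | tool_pos: [0.5346, 0.1491, 0.0316] | ee_rot: [0.5, -0.5, -0.5, 0.5] | wrist_force: [-0.4, 0.2, 0.5] | width: 0.0307 | 
time_s: 39.75 | tool_pos: [0.5347, 0.1491, 0.0311] | ee_rot: [0.5, -0.5, -0.5, 0.5] | wrist_force: [-0.1, -0.3, 0.5] | width: 0.0304 | 
time_s: 39.95 | tool_pos: [0.5348, 0.1492, 0.031] | ee_rot: [-0.5, 0.5, 0.5, -0.5] | wrist_force: [-1.2, -0.3, 4.3] | width: 0.0308 |
```

Seated. I'll release, lift clear, back off and check.

```bash
python3 -m pendant '[[[0,0,0.001,0,0,0],[0,0,0.001,0,0,0],[0,0,0.001,0,0,0],[0,0,0.001,0,0,0],[0,0,0.001,0,0,0],[0,0,0.001,0,0,0],[0,0,0.001,0,0,0]]]' 0.3 | python3 chk.py 6 &&
python3 -m pendant '[[[0,0,0.03,0,0,0],[0,0,0.08,0,0,0],[0,0,0.2,0,0,0],[0,0,0.35,0,0,0],[0,0,0.35,0,0,0]]]' | python3 chk.py 6 &&
python3 -m pendant '[[[-0.1,-0.2,0,0,0,0],[-0.2,-0.4,0,0,0,0],[-0.4,-0.6,0,0,0,0],[-0.6,-0.8,0,0,0,0],[-0.6,-0.9,0,0,0,0],[-0.6,-0.9,0,0,0,0],[-0.6,-0.9,0,0,0,0]]]' | python3 chk.py 6
python3 - <<'E'
from h import *
a=viewer.grab_frame('scene');b=viewer.grab_frame('top')
x=cv2.resize(a[130:200,235:305],(400,400),interpolation=cv2.INTER_CUBIC);y=cv2.resize(b[175:245,195:265],(400,400),interpolation=cv2.INTER_CUBIC)
cv2.imwrite('pics/end.png',np.hstack([x,y]))
for n,z in(("wide_centre",.041),("medium_centre",.053),("narrow_centre",.065)):
    for c in("scene","top"):
        for r in pinpoint(c,n)[:3]:print(n,c,round(r["p"],2),at(c,r["centre"],z).round(4))
E
```

```text
time_s: 40.65 | tool_pos: [0.5347, 0.1491, 0.0306] | ee_rot: [0.5, -0.5, -0.5, 0.5] | wrist_force: [0.9, -0.2, 0.5] | width: 0.0555 | 
time_s: 41.15 | tool_pos: [0.5373, 0.1498, 0.1059] | ee_rot: [-0.498, 0.501, 0.503, -0.498] | wrist_force: [0.9, 0.4, 0.8] | width: 0.0557 | 
time_s: 41.85 | tool_pos: [0.4148, -0.0313, 0.1012] | ee_rot: [-0.5, 0.5, 0.5, -0.499] | wrist_force: [0.9, 0.2, 0.3] | width: 0.0557 | 
wide_centre scene 0.42 [0.5376 0.1581 0.041 ]
wide_centre top 0.67 [0.5278 0.1461 0.041 ]
wide_centre top 0.34 [0.6547 0.3848 0.041 ]
medium_centre scene 0.52 [0.5345 0.1471 0.053 ]
medium_centre top 0.54 [0.5355 0.1545 0.053 ]
medium_centre top 0.51 [ 0.6752 -0.2181  0.053 ]
narrow_centre scene 0.59 [ 0.6278 -0.1353  0.065 ]
narrow_centre scene 0.58 [0.619  0.1063 0.065 ]
narrow_centre scene 0.57 [ 0.6464 -0.0538  0.065 ]
narrow_centre top 0.63 [0.5336 0.1553 0.065 ]
narrow_centre top 0.51 [ 0.5586 -0.1161  0.065 ]
narrow_centre top 0.4 [ 0.576  -0.0191  0.065 ]
```

View pics/end.png

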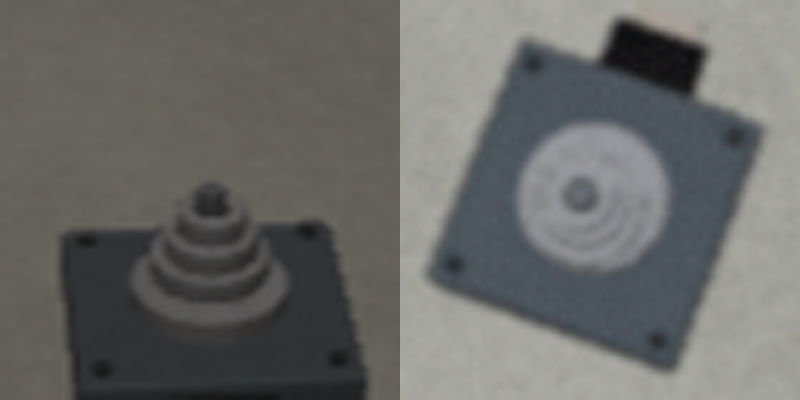

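The picture shows all three spacers stacked flat around the spindle, wide, medium, narrow. In the left half the tip is at about (210,185); in the right half the spindle is at about (580,195). The gripper is clear.

```bash
python3 -c "
from station import hand_in; print(hand_in())"
```

```text
the job is handed in; nothing more can be done
None
```

The three spacers are on the spindle, wide, then medium, then narrow on top, and I handed the job in at about 42 s of the 72 s allowed.

- **How it went:** I found the spindle by comparing its tip with the ring positions in both cameras. Each spacer was then lowered in the grip in small steps, checking the wrist force after each. None of them caught on the spindle's end on the way down. I stopped at first contact with what lay below. The highest wrist force I read with a spacer on the spindle was about 5.5 N, against the 25 N limit. I then let go and lifted clear.
- **Last checks:** The end pictures from both cameras show the three rings stacked flat around the spindle, with the gripper away. Each touched down within about 1 mm of its expected height. Wrist force with the gripper clear was within noise, about 1 N.
- **What disagreed:**
  - The fingertips were about 33 mm above the reported TCP height. My first close on the wide spacer therefore went over it in the air, touching nothing, and from then on I worked from contact heights.
  - The grip width read about 2 mm under each ring's diameter.
  - The networks' estimates on the finished stack were scattered by up to about 12 mm, and some pointed at other objects. For the final check I relied on the pictures and the contact heights instead.
- **Not measured:** I did not re-measure the bottle, screwdriver, rack or red look-alikes afterwards. No move went near the bottle, screwdriver or rack, and no unexpected contact showed up in the forces.

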